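# Crank the inspection loupe over the gold climbing nut and lock it

### The job

By turning the handwheel, move the loupe along its rail until it is centred (along the rail) over the gold climbing nut, whichever tray that lies in; then push the red-balled lock lever fully over to the side away from the robot. Move the loupe only by the handwheel, do not push its carriage, and leave the gear in the trays, the ice screw and the carabiner where they lie.

Things in the scene. Friction and masses are not known exactly. Their poses are not given: they have to be found in the camera images.
- unit: inspection station fixed to the bench: green plate 190 (x) x 580 (y) x 15 mm, its middle at y -15; origin on the bench top. Its x points roughly away from the robot, its y to the robot's left, along the rail. In its frame (mm): rail at x -55, z 40, y -40 to 270; handwheel axis at x 0, y -220; lock lever block at x 0, y -70. Nothing on it is higher than 136
- mid_tray (a point): middle of the inner floor (z 18 mm) of the middle one of three fixed clear trays, each 90 (x) x 94 (y) mm, rims 23 mm above their floors, centred 100 mm apart along the station's y
- cover (a point): middle of the top of the grey fixed drive cover that bridges the rail side of the wheel: a plate 120 (x) x 50 (y) x 8 mm, top at z 136 mm, centred 70 mm from the wheel axis towards +y, with an end wall on its +y edge down to the green plate. Wheel posts pass under it, fingers cannot, so the wheel is turned in several strokes on its open side
- carriage: blue carriage with a light metal arm that bears the loupe, on the rail; axes of the station, it slides along y; origin at the station's x 0, z 0. Not to be pushed
- hub (a point): point on the handwheel's vertical axis, at the top face of the steel wheel disc (75 mm above the bench, disc radius 75 mm). Four upright black posts (16 mm diameter, rising 44 mm above the disc, tops at z 119) stand on a 60 mm radius, 90 degrees apart, for pushing or pinching from above
- wheel (a joint): handwheel angle in rad, positive counter-clockwise seen from above, limits -10 to 10; at 0 the posts lie along the station's +x, +y, -x and -y from the hub; it stays where left (about 2 N at a post turns it). +1 rad moves the loupe 12.7 mm towards the station's +y
- loupe (a point): centre of the loupe, an open black ring of 33 mm radius with two red ticks marking its middle along the rail, 104 mm above the bench on an arm of the blue carriage; its axes are those of the station and it travels along y, about x 35 of the station. At wheel angle 0 it is over the middle tray (y 115)
- lock (a joint): lock lever angle in rad: 0 leaning towards the robot (unlocked), 1.0 leaning away from it (station +x, fully locked); stays where left
- lock_tip (a point): centre of the lever's red ball (26 mm diameter), 80 mm from its pivot; the pivot runs along the station's y at x 0, y -70, z 37 mm
- nut: gold climbing nut, a stepped metal wedge 26 x 30 x 22 mm, origin under its middle; lies in one of the three trays
- belay: blue anodised belay device with a steel keeper, 50 x 36 x 29 mm, in another tray; origin under its middle
- headlamp: grey plastic headlamp, 42 x 56 x 37 mm, in another tray; origin under its middle
- ice_screw: steel ice screw 190 mm long lying beyond the station, origin under its middle
- carabiner: steel carabiner 115 x 65 x 11 mm lying beyond the station
There are look-alikes about, which are no part of the job. Of the things like the nut, leave any that is pink; of the rest the smaller one is meant.

How it is judged:
By the outcome, as a careful person would: the job done as asked, in the order asked, and still so for the second after the job is handed in, with the robot touching nothing.
It also fails if it takes over 72 s, if anything falls off the work surface, if the arm or the gripper's body presses on something with over 40 N, if the wrist force passes 120 N, or if a joint passes its speed limit or range.

### The arm

A 7-joint arm with a two-finger parallel gripper is mounted at the origin on the work surface. World frame = base frame: x ahead of the robot, y to its left, z up, the work surface at z = 0. Lengths are in m, angles in rad, forces in N, time in s.
With the tool pointing down it reaches from about 0.4 to 0.85 m from the base axis. Payload 10.4 kg.
Tool frame: the origin (TCP) lies on the centre line of the jaws, within the pads' length; the fingertips stand 25 mm ahead of it and the grasp point (between the pads) lies 6 mm ahead of it (manip.tip_extent is the distance from the TCP to the fingertips, in m); z points along the fingers, y is the line along which they close (so a half turn about z gives the same grasp; the last joint's range is limited). The gripper opens to 85 mm and grips with 20 to 120 N. Pads are 22 mm wide; open, the fingers measure 114 mm over their backs; the gripper's body (76 mm by 85 mm) begins 54 mm behind the grasp point. The pads swing forward as they close: fully open they stand 13 mm farther back than shut.
Start: joints at [-1.225, 0.332, -0.065, 1.46, 0.022, 1.35, -0.088], TCP at [0.225, 0.583, 0.256] pointing down, gripper open.
Joint ranges: [-2.6, 2.6], [-0.5, 2.12], [-1.47, 1.34], [0.16, 2.42], [-1.27, 4.41], [0.06, 2.06], [-2.6, 2.6]. Speed limits (rad/s): [2.22, 2.22, 2.79, 2.79, 3.14, 3.14, 3.14].

### API

Orientations are given as [roll, pitch, yaw] about the fixed x, y, z axes, in that order (R = Rz(yaw) Ry(pitch) Rx(roll)).
In Python, from workcell import manip gives the robot as it stands.
- The arm moves only by the shell command python3 -m jog 'ROWS' [FORCE]. ROWS is JSON, a list of rows, each a list of 3 entries, a list of its own where there are three numbers: the shift along the tool's x, y, z as a fraction of full scale, then the turn, a rotation vector about the tool's x, y, z as a fraction of full scale, then the opening, from -1 (shut) to 1 (fully open). In form: [[[tx, ty, tz], [wx, wy, wz], grip], ...]. A call has 1 to 12 rows; each row is the pose to reach, as a shift and turn from the pose commanded when the call began, along the tool's axes at that moment, turning the shorter way round; what a row does not reach only later rows make up. Full scale, the value 1, is 15 cm for a shift and 180 degrees for a turn. A row lasts 1/8 s, in which the tool goes at most 62.5 mm and 10.7 degrees, less where a joint would pass 70% of its speed; a pose out of reach is approached as far as the arm can. A call with a number of a shift or a turn outside -1 to 1 is refused whole. A call with a gripper value outside its range is refused whole. The fingers move at their own pace and stop on an object; FORCE is the grip in N (left out, the last holds). Time passes only in rows, so rows that repeat a pose let the fingers close. It gives the time, the measured TCP pose, the force, the opening and the grip force at its end, in the units of the state.
- manip.state(): the state, without advancing time (a new reading comes with each control period).
- manip.capture(name): name is "side" or "top" or "wrist"; returns a dict with "color" (480x640x3 uint8, red, green, blue), "z_map" (480x640 float32, m along the optical axis (not along the pixel's ray), 0 where there is no reading), "fovy" (degrees; the focal length in pixels is half the picture's height over the tangent of half this angle, whatever the lens; pixels are square), "cx", "cy" (the principal point, pixels), "T" (4x4, takes a point from camera to world coordinates). Camera axes: x right, y up, looking along -z (the intrinsics and any distortion apply to the point x, -y, -z); pixel columns grow to the right and rows downward; lengths in m; the calibration is good to about 2 mm. A picture is of the moment at which its call begins.
- manip.sign_off(): hands the job in; it is judged then, once.
The state is a dict: "clock": time; "joint_pos": joint angles; "qvel": joint speeds; "tau": joint torques, N m; "tcp_pos": TCP position; "ee_rot": TCP orientation; "contact_force": force on the tool from outside, world axes, zero at the start; "moment": the same for the moment, N m; "grip_width": opening from 0.0 (shut) to 1.0 (fully open); "gripper_force": force on a finger pad.
Only numpy, scipy, OpenCV 4.12 (cv2) and the standard library are available. Lean on these libraries where they do the work, as an engineer would, in place of code of your own. Each camera call takes 0.05 s, during which the arm holds its last target. There are 200 camera calls.

## Working session

There is one attempt and no reset: what is moved stays moved. The work goes in short steps, Python scripts to look and compute and a shell command to move; the robot and the scene stay as the last step left them, time stands still between calls to the robot, and variables do not carry over. Pictures are saved under pics/ and viewed, at most 10 in all, crops included, and the job is handed in when it is done.

```bash
mkdir -p pics; ls; cat > h.py <<'E'
import numpy as np, cv2
from workcell import manip
def K(c): return 240/np.tan(np.radians(c["fovy"])/2)
def world(c):
    f=K(c); v,u=np.mgrid[0:480,0:640]; z=c["z_map"]
    P=np.stack([(u-c["cx"])/f*z,-(v-c["cy"])/f*z,-z,np.ones_like(z)],-1)
    return (P@c["T"].T)[...,:3]
def proj(c,p):
    q=np.linalg.inv(c["T"])@np.append(p,1); f=K(c)
    return c["cx"]+f*q[0]/-q[2], c["cy"]-f*q[1]/-q[2]
def save(n,img): cv2.imwrite("pics/"+n,cv2.cvtColor(img,cv2.COLOR_RGB2BGR))
E
python3 - <<'E'
from h import *
import pickle
s=manip.state(); print(s)
for n in("top","side"):
    c=manip.capture(n); save(n+"0.png",c["color"]); pickle.dump(c,open(n+".pkl","wb"))
    print(n,{k:v for k,v in c.items() if k not in("color","z_map")})
E
```

```text
pics
{'clock': 0.0, 'joint_pos': array([-1.22461835,  0.3328574 , -0.06469672,  1.46097776,  0.02162834,
        1.34990736, -0.08849437]), 'qvel': array([-7.93223304e-04,  2.88352151e-05, -9.11638660e-04, -1.93826372e-04,
       -7.14756070e-05, -1.26960093e-03,  5.41786081e-04]), 'tau': array([ 1.49193849e-03, -6.25433493e+01,  4.99344617e-02, -3.91608846e+01,
        1.61311979e-02,  9.82431171e-03,  7.62942904e-06]), 'tcp_pos': array([0.2251832 , 0.58264137, 0.25550755]), 'ee_rot': array([-3.14014247e+00,  9.82485824e-05,  2.77284526e+00]), 'contact_force': array([-0.57301048,  0.37965472,  0.01571591]), 'moment': array([-0.0132319 ,  0.04945612,  0.02500449]), 'gripper_force': 0.0, 'grip_width': 1.0033163621920496}
top {'fovy': 45.644308911205464, 'cx': 315.9902495866439, 'cy': 241.40562769525758, 'T': array([[-0.00844941,  0.99768939, -0.06741276,  0.56836758],
       [-0.99991747, -0.00908225, -0.00908668,  0.05895937],
       [-0.00967794,  0.06733042,  0.99768379,  0.98500497],
       [ 0.        ,  0.        ,  0.        ,  1.        ]])}
side {'fovy': 57.68885928679049, 'cx': 315.6524827372722, 'cy': 247.08572391759327, 'T': array([[-0.95512972,  0.20947089, -0.20940189,  0.47902305],
       [-0.29601127, -0.69949226,  0.65045207,  0.56193538],
       [-0.01022423,  0.68325143,  0.7301116 ,  0.64426193],
       [ 0.        ,  0.        ,  0.        ,  1.        ]])}
```

View pics/top0.png

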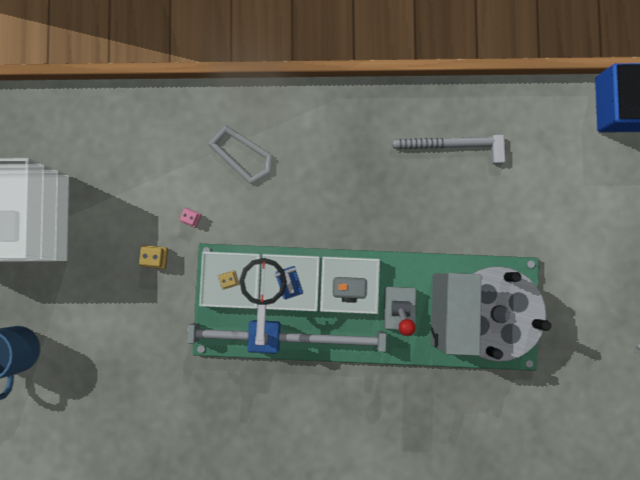

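View pics/side0.png

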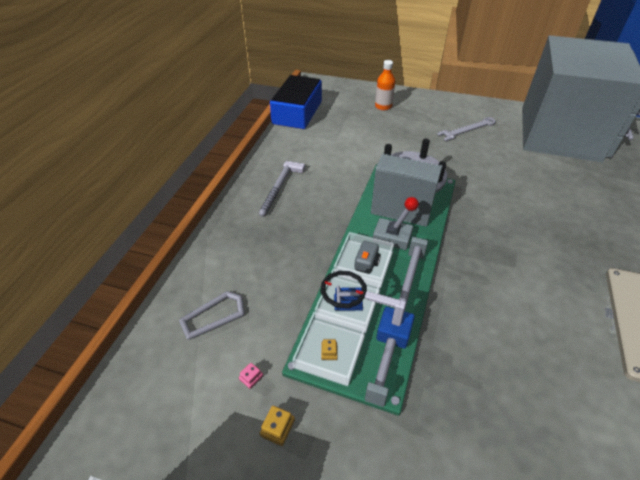

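The nut is in the left (+y) tray at top-view pixel (228,280). The loupe ring is at (263,282), over the mid/left tray boundary. The wheel is at (503,315) with posts at (512,277), (541,324) and (494,352). The lock ball is at (407,327).

```bash
cat > meas.py <<'E'
from h import *
def station(c):
    W=world(c); hsv=cv2.cvtColor(c["color"],cv2.COLOR_RGB2HSV).astype(int); H,S,V=[hsv[...,i] for i in range(3)]
    g=(H>60)&(H<90)&(S>80)&(abs(W[...,2]-.015)<.008)
    r=cv2.minAreaRect((W[g][:,:2]*1000).astype(np.float32))
    b=cv2.boxPoints(r); e=max((b[1]-b[0],b[2]-b[1]),key=np.linalg.norm); e=e/np.linalg.norm(e); e*=np.sign(e[1])
    ey=e; ex=np.array([e[1],-e[0]]); ctr=np.array(r[0])
    return W,H,S,V,ctr+15*ey,ex,ey,r
E
python3 - <<'E'
from meas import *
import pickle
c=pickle.load(open("top.pkl","rb"))
W,H,S,V,o,ex,ey,r=station(c)
print("rect",r,"origin",o,"ex",ex,"ey",ey, "yaw",np.arctan2(ex[1],ex[0]))
def loc(P): d=P[...,:2]*1000-o; return np.stack([d@ex,d@ey,P[...,2]*1000],-1)
L=loc(W); u,v=np.meshgrid(range(640),range(480))
def rep(n,m):
    p=L[m]; print(n,m.sum(),"med",np.median(p,0).round(1),"mid",((np.percentile(p,3,0)+np.percentile(p,97,0))/2).round(1),"world",np.median(W[m],0).round(4))
box=lambda a,b,cc,d:(u>a)&(u<b)&(v>cc)&(v<d)
rep("nut",(H>12)&(H<30)&(S>120)&(V>80)&box(205,245,265,295)&(L[...,2]>22))
ring=box(235,292,255,310)&(V<70)&(L[...,2]>90); rep("ring",ring)
rep("ticks",box(235,292,255,310)&((H<8)|(H>172))&(S>120)&(L[...,2]>90))
rep("carr",box(235,292,315,360)&(H>100)&(H<125)&(S>120))
rep("ball",box(390,425,310,340)&((H<8)|(H>172))&(S>150))
rep("cover",box(425,480,270,358)&(abs(L[...,2]-136)<5))
rep("disc",box(455,560,255,370)&(abs(L[...,2]-75)<5)) 
m=box(455,560,255,370)&(L[...,2]>108)&(V<60)
n,lab,st,cen=cv2.connectedComponentsWithStats(m.astype(np.uint8))
for i in range(1,n):
    if st[i,4]>20: rep("post",(lab==i)&(abs(L[...,2]-119)<5))
for x,y,z in[(0,-220,75),(0,-70,37),(35,115,18)]:
    w=o+x*ex+y*ey; print((x,y),w.round(1),proj(c,np.append(w,z)/1000))
E
```

```text
rect ((523.5257568359375, -15.56585693359375), (578.3111572265625, 188.9586944580078), 87.1015625) origin [524.28424311  -0.58504581] ex [ 0.99872077 -0.05056575] ey [0.05056575 0.99872077] yaw -0.05058732
nut 89 med [ 35.4 220.9  39.5] mid [ 34.7 220.3  39.5] world [0.5711 0.2185 0.0395]
ring 502 med [ 35.4 148.3 107.9] mid [ 35.5 151.7 107.9] world [0.5672 0.146  0.1079]
ticks 17 med [ 14.  152.1 108.5] mid [ 34.8 152.  108.1] world [0.546  0.1501 0.1085]
carr 706 med [-55.8 144.7  58.9] mid [-54.1 151.8  53.4] world [0.4758 0.1461 0.0589]
ball 210 med [-23.8 -68.3 122.6] mid [-24.  -68.8 122.1] world [ 0.497  -0.0677  0.1226]
cover 2758 med [  -1.2 -148.1  136.2] mid [-1.000e-01 -1.481e+02  1.362e+02] world [ 0.5151 -0.1484  0.1362]
disc 4429 med [   1.9 -236.1   75.4] mid [   0.7 -237.9   75.4] world [ 0.5135 -0.2359  0.0754]
post 84 med [  57.9 -230.7  118.4] mid [  58.5 -231.2  118.5] world [ 0.5703 -0.234   0.1184]
post 91 med [ -12.6 -275.9  118.9] mid [ -13.1 -276.5  118.9] world [ 0.4978 -0.2757  0.1189]
post 86 med [ -58.6 -205.   119. ] mid [ -58.3 -205.3  118.7] world [ 0.4555 -0.2025  0.119 ]
(0, -220) [ 513.2 -220.3] (np.float64(498.4858553078817), np.float64(313.3978571204184))
(0, -70) [520.7 -70.5] (np.float64(400.2102844944337), np.float64(308.14536686753024))
(35, 115) [565.1 112.5] (np.float64(289.89952596420363), np.float64(282.1249814732993))
```

```bash
g='[[-0.85,-1,0],[0,0,0.472],0]'; true; python3 -m jog '[[[-0.85,-1,0],[0,0,0.472],0],[[-0.85,-1,0],[0,0,0.472],0],[[-0.85,-1,0],[0,0,0.472],0],[[-0.85,-1,0],[0,0,0.472],0],[[-0.85,-1,0],[0,0,0.472],0],[[-0.85,-1,0],[0,0,0.472],0],[[-0.85,-1,0],[0,0,0.472],0],[[-0.85,-1,0],[0,0,0.472],0],[[-0.85,-1,0],[0,0,0.472],0]]' 25
python3 -c "
from workcell import manip;s=manip.state();print(s['clock'],s['tcp_pos'],s['ee_rot'],s['joint_pos'],s['grip_width'],manip.tip_extent)"
```

```text
clock: 1.23
tcp_pos: [0.29, 0.397, 0.256]
ee_rot: [-3.141, 0.0, 1.291]
contact_force: [0.4, 0.4, 0.0]
grip_width: 0.5
gripper_force: 0.0
1.225 [0.29004429 0.39697786 0.25604556] [-3.14146887e+00  4.61013105e-04  1.29108788e+00] [-1.11337265  0.0362028   0.08271656  1.80833769 -0.0031066   1.29765443
 -1.30957906] 0.5000348623315095 0.025
```

```bash
python3 -m jog '[[[-1,0.8,0],[0,0,0],0],[[-1,0.8,0],[0,0,0],0],[[-1,0.8,0],[0,0,0],0],[[-1,0.8,0],[0,0,0],0]]'
python3 -m jog '[[[-1,0.8,0],[0,0,0],0],[[-1,0.8,0],[0,0,0],0],[[-1,0.8,0],[0,0,0],0],[[-1,0.8,0],[0,0,0],0]]'
python3 -m jog '[[[-1,0.5,0],[0,0,0],0],[[-1,0.5,0],[0,0,0],0],[[-1,0.5,0],[0,0,0],0],[[-1,0.5,0],[0,0,0],0],[[-1,0.5,0],[0,0,0],0]]'
python3 -c "
from workcell import manip;s=manip.state();print(s['clock'],s['tcp_pos'],s['ee_rot'],s['joint_pos'],s['grip_width'])"
cat > go.py <<'E'
# python3 go.py theta_deg r z  -> rows values to put TCP over post angle theta (station frame), tangential pinch
import sys; from h import *
from scipy.spatial.transform import Rotation as R
O=np.array([524.28,-.585])/1000; ex=np.array([.99872,-.05057]); ey=np.array([.05057,.99872])
HUB=O+.0*ex-.218*ey
def st(x,y): return O+x*ex/1000+y*ey/1000
def rows(p,yaw,p0=None,R0=None):
    s=manip.state(); p0=s["tcp_pos"] if p0 is None else p0; R0=R.from_euler("xyz",s["ee_rot"]) if R0 is None else R0
    Rt=R.from_euler("xyz",[np.pi,0,yaw]); return (R0.inv().apply(np.array(p)-p0)/.15).round(3),((R0.inv()*Rt).as_rotvec()/np.pi).round(3)
def post(th,z,r=.060):
    a=np.radians(th); return np.append(HUB+r*(np.cos(a)*ex+np.sin(a)*ey),z)
def yaw(th): return np.radians(th-2.9)
E
python3 - <<'E'
from go import *
print(rows(post(257.4,.2),yaw(257.4-180)),rows(post(257.4,.12),yaw(257.4-180)))
E
```

```text
clock: 1.72
tcp_pos: [0.3654, 0.2159, 0.2565]
ee_rot: [3.142, -0.001, 1.288]
contact_force: [-0.7, 1.1, 0.0]
grip_width: 0.5
gripper_force: 0.0
clock: 2.22
tcp_pos: [0.4386, 0.0389, 0.2565]
ee_rot: [3.141, -0.0, 1.288]
contact_force: [-1.1, 0.9, -0.9]
grip_width: 0.499
gripper_force: 0.0
clock: 2.85
tcp_pos: [0.4683, -0.1209, 0.256]
ee_rot: [-3.141, -0.0, 1.294]
contact_force: [0.1, 1.3, -0.2]
grip_width: 0.501
gripper_force: 0.0
2.85 [ 0.46826665 -0.12091847  0.25601655] [-3.14089301e+00 -1.47857533e-04  1.29360823e+00] [-0.60473225 -0.01556893  0.76873998  1.85550429  0.01100483  1.29797375
 -0.11621352] 0.5014288216513894
(array([-0.942,  0.469,  0.373]), array([-0.   , -0.   , -0.002])) (array([-0.943,  0.469,  0.906]), array([-0.   , -0.   , -0.002]))
```

```bash
python3 -m jog '[[[-0.94,0.47,0],[0,0,0],0],[[-0.94,0.47,0],[0,0,0],0],[[-0.94,0.47,0],[0,0,0],0],[[-0.94,0.47,0],[0,0,0],0],[[-0.94,0.47,0.4],[0,0,0],0],[[-0.94,0.47,0.4],[0,0,0],0],[[-0.94,0.47,0.4],[0,0,0],0]]'
python3 - <<'E'
from h import *
c=manip.capture("wrist"); save("w1.png",c["color"])
E
```

```text
clock: 3.72
tcp_pos: [0.4976, -0.2765, 0.1979]
ee_rot: [3.141, -0.001, 1.292]
contact_force: [-0.3, -0.4, 0.4]
grip_width: 0.501
gripper_force: 0.0
```

View pics/w1.png

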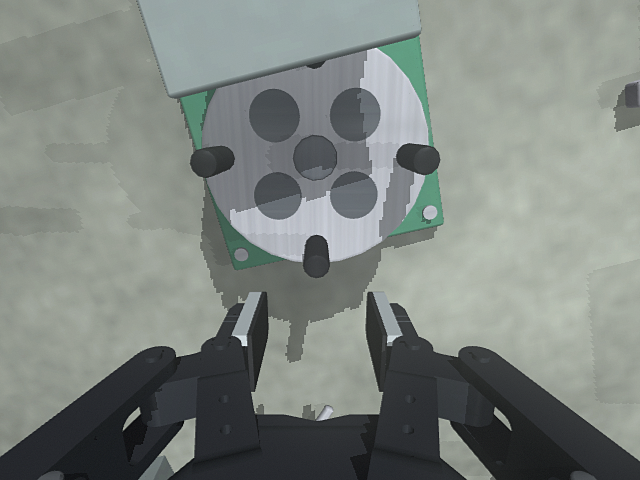

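The post (316,256) is centred between the pads (columns 267 and 367). Next I descend and pinch it.

```bash
python3 -m jog '[[[0,0,0.52],[0,0,0],0],[[0,0,0.52],[0,0,0],0],[[0,0,0.52],[0,0,0],0],[[0,0,0.52],[0,0,0],-1],[[0,0,0.52],[0,0,0],-1],[[0,0,0.52],[0,0,0],-1],[[0,0,0.52],[0,0,0],-1],[[0,0,0.52],[0,0,0],-1]]' 25
cat > arc.py <<'E'
import sys; from go import *
a0,a1,step=map(float,sys.argv[1:4]); off=float(sys.argv[4])
R0=R.from_euler("xyz",[np.pi,0,yaw(a0+off)])
n=int(np.ceil((a1-a0)/step-1e-6))
for i in range(1,n+1):
    a=min(a0+i*step,a1); t,w=rows(post(a,.12),yaw(a+off),post(a0,.12),R0); print(a,t,w)
E
python3 arc.py 257.4 360 9 -180
```

```text
clock: 4.78
tcp_pos: [0.4977, -0.2782, 0.1203]
ee_rot: [3.139, -0.0, 1.29]
contact_force: [-1.7, 0.3, 7.6]
grip_width: 0.172
gripper_force: 25.1
266.4 [0.005 0.063 0.   ] [ 0.    0.   -0.05]
275.4 [0.02  0.124 0.   ] [ 0.   0.  -0.1]
284.4 [0.044 0.182 0.   ] [ 0.    0.   -0.15]
293.4 [0.076 0.235 0.   ] [ 0.   0.  -0.2]
302.4 [0.117 0.283 0.   ] [ 0.    0.   -0.25]
311.4 [0.165 0.324 0.   ] [ 0.   0.  -0.3]
320.4 [0.218 0.356 0.   ] [-0.    0.   -0.35]
329.4 [0.276 0.38  0.   ] [ 0.   0.  -0.4]
338.4 [0.337 0.395 0.   ] [ 0.    0.   -0.45]
347.4 [0.4 0.4 0. ] [ 0.   0.  -0.5]
356.4 [0.463 0.395 0.   ] [ 0.    0.   -0.55]
360.0 [0.487 0.39  0.   ] [-0.    0.   -0.57]
```

```bash
python3 -m jog '[[[0.005,0.063,0],[0,0,-0.05],-1],[[0.02,0.124,0],[0,0,-0.1],-1],[[0.044,0.182,0],[0,0,-0.15],-1],[[0.076,0.235,0],[0,0,-0.2],-1],[[0.117,0.283,0],[0,0,-0.25],-1],[[0.165,0.324,0],[0,0,-0.3],-1],[[0.218,0.356,0],[0,0,-0.35],-1],[[0.276,0.38,0],[0,0,-0.4],-1],[[0.337,0.395,0],[0,0,-0.45],-1],[[0.4,0.4,0],[0,0,-0.5],-1],[[0.463,0.395,0],[0,0,-0.55],-1],[[0.487,0.39,0],[0,0,-0.57],-1]]'
python3 -m jog '[[[0,0,0],[0,0,0],-1],[[0,0,0],[0,0,0],0]]'
python3 - <<'E'
from go import *
s=manip.state(); d=s["tcp_pos"][:2]-HUB
print(s["clock"],np.linalg.norm(d),np.degrees(np.arctan2(d@ey,d@ex)),s["joint_pos"],s["grip_width"])
E
```

```text
clock: 6.28
tcp_pos: [0.5735, -0.2239, 0.1203]
ee_rot: [-3.141, 0.001, 3.084]
contact_force: [-4.3, 0.1, 6.4]
grip_width: 0.172
gripper_force: 25.0
clock: 6.52
tcp_pos: [0.5737, -0.2239, 0.1195]
ee_rot: [-3.141, 0.002, 3.081]
contact_force: [0.8, -0.0, -0.3]
grip_width: 0.378
gripper_force: 0.0
6.525 0.060701374124142345 -2.3635211248078654 [-0.04171675  0.44018628  0.43136696  1.66507473 -0.20364196  1.07919337
  1.9594334 ] 0.37758259408892353
```

```bash
python3 -m jog '[[[0,0,-0.25],[0,0,0],0],[[0,0,-0.53],[0,0,0],0],[[0,0,-0.53],[0,0,0.06],0],[[0.2,0,-0.53],[0,0,0.12],0],[[0.4,0,-0.53],[0,0,0.18],0],[[0.6,0,-0.53],[0,0,0.24],0],[[0.8,0,-0.53],[0,0,0.3],0],[[0.8,0,-0.53],[0,0,0.36],0],[[0.8,0,-0.53],[0,0,0.42],0],[[0.8,0,-0.53],[0,0,0.48],0],[[0.8,0,-0.53],[0,0,0.5],0],[[0.8,0,-0.53],[0,0,0.5],0]]'
python3 -m jog '[[[0,0,0],[0,0,0.06],0],[[0,0,0],[0,0,0.12],0],[[0,0,0],[0,0,0.18],0],[[0,0,0],[0,0,0.24],0],[[0,0,0],[0,0,0.3],0],[[0,0,0],[0,0,0.36],0],[[0,0,0],[0,0,0.42],0],[[0,0,0],[0,0,0.48],0],[[0,0,0],[0,0,0.48],0],[[0,0,0],[0,0,0.48],0]]'
python3 - <<'E'
from go import *
import pickle
from meas import station
c=manip.capture("top"); pickle.dump(c,open("top2.pkl","wb"))
W=world(c); hsv=cv2.cvtColor(c["color"],cv2.COLOR_RGB2HSV).astype(int);H,S,V=[hsv[...,i] for i in range(3)]
d=W[...,:2]-O; L=np.stack([d@ex,d@ey,W[...,2]],-1)*1000
m=((H<8)|(H>172))&(S>120)&(L[...,2]>95)&(L[...,1]>90)&(L[...,1]<260)&(L[...,0]>-10)&(L[...,0]<80)
print("ticks y",(np.percentile(L[m][:,1],3)+np.percentile(L[m][:,1],97))/2, m.sum())
m=(abs(L[...,2]-119)<4)&(V<60)&(np.hypot(L[...,0],L[...,1]+218)<75)
n,lab,stt,cen=cv2.connectedComponentsWithStats(m.astype(np.uint8))
for i in range(1,n):
    if stt[i,4]>30:
        p=np.median(L[lab==i],0); print(p,np.degrees(np.arctan2(p[1]+218,p[0])))
s=manip.state();print(s["clock"],s["tcp_pos"],s["ee_rot"],s["joint_pos"])
for a in (178,179,180): print(a,rows(post(a,.2),yaw(a-180)))
E
```

```text
clock: 8.02
tcp_pos: [0.4536, -0.2165, 0.1982]
ee_rot: [3.141, 0.0, 1.51]
contact_force: [-0.2, -0.6, 0.5]
grip_width: 0.501
gripper_force: 0.0
clock: 9.28
tcp_pos: [0.4535, -0.2163, 0.1979]
ee_rot: [-3.142, -0.0, 0.007]
contact_force: [0.3, -0.3, 0.7]
grip_width: 0.501
gripper_force: 0.0
ticks y 174.7688847520491 16
[  60.01931967 -218.70377726  118.89163015] -0.6718106605162691
[  -0.74713908 -278.21893524  118.88959823] -90.7108348767981
9.325 [ 0.45345508 -0.21631827  0.19786207] [-3.14154588e+00 -1.75801389e-04  6.01808815e-03] [-0.35575123  0.1093203   0.76370484  1.89087751 -0.08207235  1.1726683
 -1.12794614]
178 (array([ 0.   , -0.021, -0.014]), array([-0.   , -0.   ,  0.029]))
179 (array([-0.   , -0.014, -0.014]), array([-0.   , -0.   ,  0.024]))
180 (array([-0.001, -0.007, -0.014]), array([-0.   , -0.   ,  0.018]))
```

```bash
python3 -m jog '[[[0,-0.01,0],[0,0,0.02],0],[[0,-0.01,0.26],[0,0,0.02],0],[[0,-0.01,0.52],[0,0,0.02],0],[[0,-0.01,0.52],[0,0,0.02],0],[[0,-0.01,0.52],[0,0,0.02],-1],[[0,-0.01,0.52],[0,0,0.02],-1],[[0,-0.01,0.52],[0,0,0.02],-1],[[0,-0.01,0.52],[0,0,0.02],-1],[[0,-0.01,0.52],[0,0,0.02],-1]]' 25
python3 -m jog '[[[0.005,0.063,0],[0,0,-0.05],-1],[[0.02,0.124,0],[0,0,-0.1],-1],[[0.044,0.182,0],[0,0,-0.15],-1],[[0.076,0.235,0],[0,0,-0.2],-1],[[0.117,0.283,0],[0,0,-0.25],-1],[[0.165,0.324,0],[0,0,-0.3],-1],[[0.218,0.356,0],[0,0,-0.35],-1],[[0.276,0.38,0],[0,0,-0.4],-1],[[0.337,0.395,0],[0,0,-0.45],-1],[[0.4,0.4,0],[0,0,-0.5],-1],[[0.463,0.395,0],[0,0,-0.55],-1],[[0.487,0.39,0],[0,0,-0.57],-1]]'
python3 -m jog '[[[0,0,0],[0,0,0],-1],[[0,0,0],[0,0,0],0],[[0,0,0],[0,0,0],0],[[0,0,-0.25],[0,0,0],0],[[0,0,-0.53],[0,0,0],0],[[0,0,-0.53],[0,0,0],0]]'
cat > look.py <<'E'
from go import *
c=manip.capture("top")
W=world(c); hsv=cv2.cvtColor(c["color"],cv2.COLOR_RGB2HSV).astype(int);H,S,V=[hsv[...,i] for i in range(3)]
d=W[...,:2]-O; L=np.stack([d@ex,d@ey,W[...,2]],-1)*1000
m=((H<8)|(H>172))&(S>120)&(L[...,2]>95)&(L[...,1]>90)&(L[...,1]<260)&(L[...,0]>-10)&(L[...,0]<80)
print("ticks y",(np.percentile(L[m][:,1],3)+np.percentile(L[m][:,1],97))/2, m.sum())
m=(abs(L[...,0]+55)<25)&(H>100)&(H<125)&(S>120)&(L[...,1]>100)
print("carriage y",(np.percentile(L[m][:,1],3)+np.percentile(L[m][:,1],97))/2, m.sum())
m=(H>12)&(H<30)&(S>120)&(V>80)&(L[...,2]>35)&(L[...,2]<45)&(abs(L[...,1]-220)<40)&(abs(L[...,0]-35)<40)
if m.sum(): print("nut y",(np.percentile(L[m][:,1],3)+np.percentile(L[m][:,1],97))/2, m.sum())
m=(abs(L[...,2]-119)<4)&(V<60)&(np.hypot(L[...,0],L[...,1]+218)<75)
n,lab,stt,cen=cv2.connectedComponentsWithStats(m.astype(np.uint8))
for i in range(1,n):
    if stt[i,4]>30:
        p=np.median(L[lab==i],0); print(p,np.degrees(np.arctan2(p[1]+218,p[0]))%360)
s=manip.state();print(s["clock"],s["tcp_pos"],s["ee_rot"],s["joint_pos"])
E
python3 look.py
```

```text
clock: 10.45
tcp_pos: [0.4535, -0.2149, 0.1202]
ee_rot: [-3.141, -0.0, -0.061]
contact_force: [-2.4, -0.7, 7.4]
grip_width: 0.179
gripper_force: 25.2
clock: 11.95
tcp_pos: [0.5227, -0.2784, 0.1202]
ee_rot: [-3.141, 0.001, 1.733]
contact_force: [-4.0, -2.2, 7.1]
grip_width: 0.173
gripper_force: 25.4
clock: 12.7
tcp_pos: [0.5243, -0.2782, 0.2026]
ee_rot: [3.136, 0.002, 1.73]
contact_force: [0.6, -0.1, 0.3]
grip_width: 0.499
gripper_force: 0.0
ticks y 197.57625172860514 20
carriage y 371.24637550342754 1129
nut y 219.72784439920804 93
[  58.18777314 -204.5739706   118.8412506 ] 12.992823441380612
[  12.9644645  -276.59902829  119.05546858] 282.4751821466238
[ -58.80636724 -231.21458058  118.68990692] 192.66475453573025
12.75 [ 0.52348982 -0.27767078  0.2004774 ] [3.13907435e+00 8.34012205e-04 1.73000019e+00] [ 0.03052553  0.30960223  0.46334796  1.65002536 -0.14672751  1.2138596
  0.6851338 ]
```

```bash
python3 - <<'E'
from go import *
print(rows(post(192.6,.2),yaw(12.6)))
E
```

```text
(array([ 0.398, -0.405,  0.002]), array([ 0.001, -0.   ,  0.497]))
```

```bash
python3 -m jog '[[[0.2,-0.2,0],[0,0,0.06],0],[[0.4,-0.4,0],[0,0,0.12],0],[[0.4,-0.4,0],[0,0,0.18],0],[[0.4,-0.4,0],[0,0,0.24],0],[[0.4,-0.4,0],[0,0,0.3],0],[[0.4,-0.4,0],[0,0,0.36],0],[[0.4,-0.4,0],[0,0,0.42],0],[[0.4,-0.4,0],[0,0,0.48],0],[[0.4,-0.4,0],[0,0,0.497],0],[[0.4,-0.4,0],[0,0,0.497],0]]'
python3 - <<'E'
from go import *
print(rows(post(192.6,.12),yaw(12.6)))
E
```

```text
clock: 14.0
tcp_pos: [0.4536, -0.2275, 0.1982]
ee_rot: [-3.141, 0.002, 0.169]
contact_force: [-0.1, 0.4, -0.5]
grip_width: 0.499
gripper_force: 0.0
(array([0.003, 0.007, 0.521]), array([-0.,  0., -0.]))
```

```bash
python3 -m jog '[[[0,0.005,0.26],[0,0,0],0],[[0,0.005,0.52],[0,0,0],0],[[0,0.005,0.52],[0,0,0],0],[[0,0.005,0.52],[0,0,0],-1],[[0,0.005,0.52],[0,0,0],-1],[[0,0.005,0.52],[0,0,0],-1],[[0,0.005,0.52],[0,0,0],-1],[[0,0.005,0.52],[0,0,0],-1]]' 25
python3 -m jog '[[[0.005,0.063,0],[0,0,-0.05],-1],[[0.02,0.124,0],[0,0,-0.1],-1],[[0.044,0.182,0],[0,0,-0.15],-1],[[0.076,0.235,0],[0,0,-0.2],-1],[[0.117,0.283,0],[0,0,-0.25],-1],[[0.165,0.324,0],[0,0,-0.3],-1],[[0.218,0.356,0],[0,0,-0.35],-1],[[0.276,0.38,0],[0,0,-0.4],-1],[[0.337,0.395,0],[0,0,-0.45],-1],[[0.4,0.4,0],[0,0,-0.5],-1],[[0.463,0.395,0],[0,0,-0.55],-1],[[0.463,0.395,0],[0,0,-0.55],-1]]'
python3 look.py
python3 - <<'E'
from h import *
c=manip.capture("top"); s=manip.capture("side")
a=cv2.resize(c["color"][240:365,185:305],None,fx=4,fy=4,interpolation=cv2.INTER_CUBIC)
b=cv2.resize(s["color"][280:420,270:420],(int(150*500/140*.6),300),interpolation=cv2.INTER_CUBIC); b=cv2.copyMakeBorder(b,0,200,0,0,cv2.BORDER_CONSTANT)
save("n1.png",np.hstack([a,b]))
E
```

```text
clock: 15.0
tcp_pos: [0.455, -0.2291, 0.1228]
ee_rot: [3.141, -0.002, 0.168]
contact_force: [-2.1, -0.2, 7.5]
grip_width: 0.17
gripper_force: 25.2
clock: 16.5
tcp_pos: [0.5335, -0.2746, 0.1228]
ee_rot: [3.14, -0.0, 1.9]
contact_force: [-3.7, 4.5, 8.8]
grip_width: 0.175
gripper_force: 25.4
ticks y 220.38776707717957 24
carriage y 382.4236269523694 1134
nut y 221.04085082420465 85
[  54.75300777 -194.54932877  118.73490562] 23.185413574003665
[  20.59470953 -271.51285349  118.54907193] 291.04948875615736
[ -54.76432243 -241.39437591  118.22801834] 203.13133948354798
16.55 [ 0.53332479 -0.27470598  0.12283648] [ 3.14010850e+00 -2.93754090e-04  1.89823436e+00] [ 0.15465118  0.39012337  0.30305564  1.70008031 -0.13114284  1.07028698
  0.82671264]
```

View pics/n1.png

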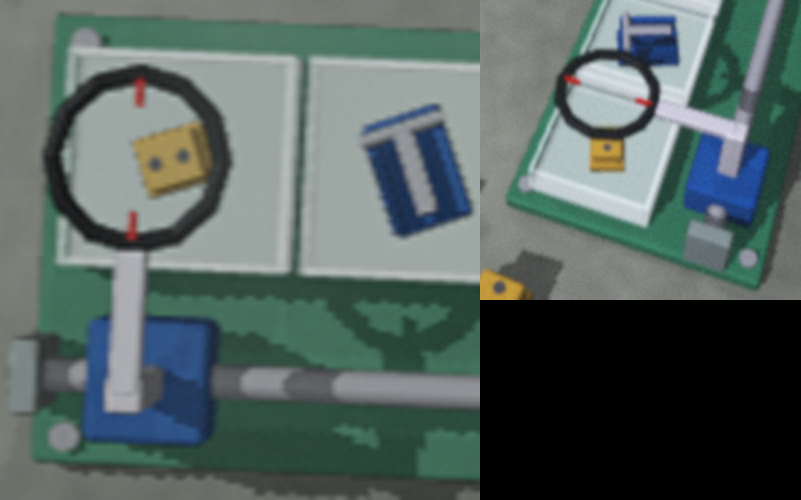

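The ring's ticks are at columns 133–139 of the crop and the nut is at about 170. That offset matches the parallax from the 64 mm height difference. I'll check the nut's full footprint using both cameras' first captures.

```bash
python3 - <<'E'
from go import *
import pickle
for n in("top","side"):
    c=pickle.load(open(n+".pkl","rb")); W=world(c); hsv=cv2.cvtColor(c["color"],cv2.COLOR_RGB2HSV).astype(int);H,S,V=[hsv[...,i] for i in range(3)]
    d=W[...,:2]-O; L=np.stack([d@ex,d@ey,W[...,2]],-1)*1000
    b=(abs(L[...,1]-220)<32)&(abs(L[...,0]-35)<32)
    for lo,hi in((20,30),(30,36),(36,46)):
        m=b&(L[...,2]>lo)&(L[...,2]<hi)&(H>10)&(H<32)&(S>100)
        if m.sum()>3:
            r=cv2.minAreaRect(L[m][:,:2].astype(np.float32)); print(n,lo,m.sum(),L[m].min(0).round(1),L[m].max(0).round(1),r)
    m=((H<8)|(H>172))&(S>120)&(L[...,2]>95)&(abs(L[...,1]-150)<40)&(L[...,0]>-10)
    print(n,"ticks",m.sum(),L[m].mean(0),L[m].min(0),L[m].max(0))
E
```

```text
top 20 26 [ 20.5 202.9  25.7] [ 49.7 229.1  30. ] ((35.41408157348633, 217.52001953125), (23.712278366088867, 26.206308364868164), 18.95783042907715)
top 30 13 [ 22.5 204.4  30.1] [ 48.  221.8  35.8] ((33.199851989746094, 210.36148071289062), (12.785696029663086, 28.65915298461914), 67.270263671875)
top 36 165 [ 22.4 204.7  36.2] [ 47.7 232.3  43.3] ((35.25468826293945, 218.15182495117188), (21.87033462524414, 23.406084060668945), 19.034704208374023)
top ticks 17 [ 33.59913597 152.06703886 108.5314749 ] [  4.94705341 151.11318594 103.87679964] [ 64.6996529  152.92400011 111.58499117]
side 20 75 [ 19.4 206.   21.4] [ 41.6 238.3  30. ] ((33.75614929199219, 222.71676635742188), (22.11142349243164, 27.835193634033203), 18.38091278076172)
side 30 30 [ 21.7 220.3  30.1] [ 46.4 235.9  36. ] ((33.891075134277344, 225.6012725830078), (20.523710250854492, 17.239112854003906), 18.70501708984375)
side 36 171 [ 21.7 209.1  36.1] [ 47.3 235.6  40.8] ((34.99492645263672, 222.5212860107422), (20.574159622192383, 24.084671020507812), 18.412704467773438)
side ticks 37 [ 31.47883331 154.49866971 105.82087329] [  3.55344069 149.70000938 102.7766096 ] [ 66.27405931 157.61138647 107.53992154]
```

Both cameras put the nut within about 1 mm of the loupe's centre along the rail (nut 219.5–220.3, loupe 219.9–220.4). I'll release the post and go to the lever.

```bash
python3 -m jog '[[[0,0,0],[0,0,0],0],[[0,0,0],[0,0,0],0],[[0,0,0],[0,0,0],0],[[0,0,-0.25],[0,0,0],0],[[0,0,-0.55],[0,0,0],-1],[[0,0,-0.55],[0,0,0],-1],[[0,0,-0.55],[0,0,0],-1],[[0,0,-0.55],[0,0,0],-1]]'
python3 look.py
python3 - <<'E'
from go import *
print(rows(np.append(st(-72,-69),.205),np.radians(177.1)))
E
```

```text
clock: 17.65
tcp_pos: [0.532, -0.2751, 0.2024]
ee_rot: [-3.14, -0.001, 1.896]
contact_force: [0.1, 0.4, 1.1]
grip_width: -0.004
gripper_force: 0.0
ticks y 219.99864815503724 25
carriage y 382.2338094020797 1116
nut y 220.11639679377532 95
[  54.78339206 -194.31248201  118.93394069] 23.382932369261304
[  23.47415908 -272.72059215  118.61815758] 293.2184701509262
[ -55.12428087 -241.439601    118.48185047] 203.03586346542406
17.7 [ 0.5320345  -0.27512091  0.20249964] [-3.13997496e+00 -1.33939428e-03  1.89633983e+00] [ 0.14055925  0.31410913  0.31918394  1.62002454 -0.10301525  1.22616895
  0.80575702]
(array([ 1.499, -0.079, -0.015]), array([-0.   , -0.001, -0.38 ]))
```

```bash
python3 -m jog '[[[0.4,-0.04,0],[0,0,0],-1],[[0.8,-0.08,0],[0,0,-0.05],-1],[[1,-0.08,0],[0,0,-0.1],-1],[[1,-0.08,0],[0,0,-0.15],-1],[[1,-0.08,0],[0,0,-0.2],-1],[[1,-0.08,0],[0,0,-0.25],-1],[[1,-0.08,0],[0,0,-0.3],-1],[[1,-0.08,0],[0,0,-0.35],-1],[[1,-0.08,0],[0,0,-0.38],-1],[[1,-0.08,0],[0,0,-0.38],-1]]'
python3 - <<'E'
from go import *
print(rows(np.append(st(-72,-69),.205),np.radians(177.1)))
E
```

```text
clock: 18.95
tcp_pos: [0.4729, -0.1371, 0.2032]
ee_rot: [3.141, -0.001, 3.089]
contact_force: [0.6, 0.6, -1.3]
grip_width: -0.005
gripper_force: 0.0
(array([ 0.185,  0.466, -0.012]), array([ 0.   , -0.   , -0.001]))
```

Next I move there, descend to TCP z 0.12, and push in +x. Tool −x is station +x here.

```bash
python3 -m jog '[[[0.185,0.466,0],[0,0,0],-1],[[0.185,0.466,0],[0,0,0],-1],[[0.185,0.466,0.28],[0,0,0],-1],[[0.185,0.466,0.55],[0,0,0],-1],[[0.185,0.466,0.55],[0,0,0],-1],[[0.185,0.466,0.55],[0,0,0],-1]]'
python3 -m jog '[[[-0.06,0,0],[0,0,0],-1],[[-0.12,0,0],[0,0,0],-1],[[-0.18,0,0],[0,0,0],-1],[[-0.24,0,0],[0,0,0],-1],[[-0.3,0,0],[0,0,0],-1],[[-0.36,0,0],[0,0,0],-1],[[-0.42,0,0],[0,0,0],-1],[[-0.42,0,0],[0,0,0],-1]]'
python3 - <<'E'
from go import *
import pickle
c=manip.capture("side"); u,v=proj(c,np.append(st(0,-70),.1)); print(u,v); u,v=int(u),int(v)
save("l1.png",cv2.resize(c["color"][v-60:v+60,u-80:u+80],None,fx=4,fy=4,interpolation=cv2.INTER_CUBIC))
E
```

```text
clock: 19.7
tcp_pos: [0.4498, -0.0662, 0.1225]
ee_rot: [-3.142, 0.001, 3.089]
contact_force: [0.9, 0.4, -0.1]
grip_width: -0.002
gripper_force: 0.0
clock: 20.7
tcp_pos: [0.5126, -0.0691, 0.1212]
ee_rot: [-3.142, 0.0, 3.09]
contact_force: [0.3, 0.2, -0.1]
grip_width: 0.003
gripper_force: 0.0
397.17037549415284 204.84054386597458
```

View pics/l1.png

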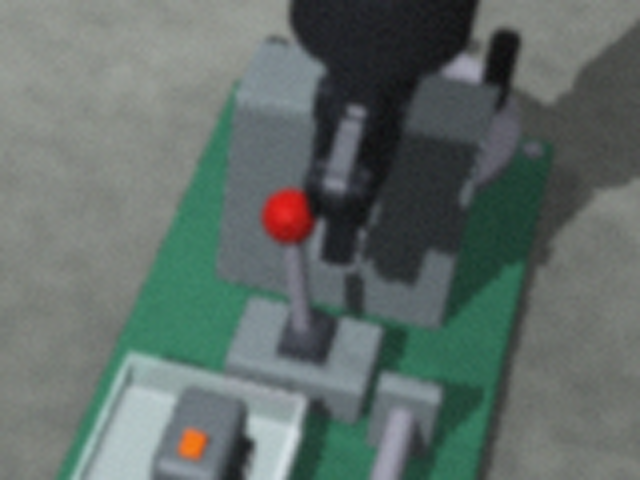

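The ball (288,215) moves ahead of the fingers and the lever is now past upright. I'll keep pushing.

```bash
python3 -m jog '[[[-0.05,0,0],[0,0,0],-1],[[-0.1,0,0],[0,0,0],-1],[[-0.13,0,0],[0,0,0],-1],[[-0.13,0,0],[0,0,0],-1]]'
python3 -m jog '[[[-0.02,0,0],[0,0,0],-1],[[-0.02,0,0],[0,0,0],-1]]'
cat > ball.py <<'E'
from go import *
s=manip.state(); print(s["clock"],"force",s["contact_force"].round(1),"tcp local x",(s["tcp_pos"][:2]-O)@ex)
for n in("top","side"):
    c=manip.capture(n)
    W=world(c); hsv=cv2.cvtColor(c["color"],cv2.COLOR_RGB2HSV).astype(int);H,S,V=[hsv[...,i] for i in range(3)]
    d=W[...,:2]-O; L=np.stack([d@ex,d@ey,W[...,2]],-1)*1000
    m=((H<8)|(H>172))&(S>150)&(abs(L[...,1]+70)<30)&(abs(L[...,0])<110)&(L[...,2]>60)
    P=L[m]
    if m.sum()>20:
        A=np.c_[2*P,np.ones(len(P))]; x=np.linalg.lstsq(A,(P**2).sum(1),rcond=None)[0]
        print(n,m.sum(),"centre",x[:3].round(1),"med",np.median(P,0).round(1),"lean",np.arctan2(x[0],x[2]-37))
E
python3 ball.py
```

```text
clock: 21.25
tcp_pos: [0.5319, -0.0701, 0.1213]
ee_rot: [3.142, 0.0, 3.09]
contact_force: [0.8, -0.2, 0.7]
grip_width: 0.0
gripper_force: 0.0
clock: 21.5
tcp_pos: [0.5346, -0.0703, 0.1213]
ee_rot: [3.142, 0.0, 3.09]
contact_force: [-0.1, -0.5, -0.1]
grip_width: 0.0
gripper_force: 0.0
21.5 force [-0.1 -0.5 -0.1] tcp local x 0.013874252156992865
side 116 centre [ 37.6 -65.9 107.5] med [ 37.4 -59.9 113.4] lean 0.4903913112849709
```

```bash
python3 -m jog '[[[-0.02,0,0],[0,0,0],-1],[[-0.02,0,0],[0,0,0],-1]]'
python3 -m jog '[[[-0.02,0,0],[0,0,0],-1],[[-0.02,0,0],[0,0,0],-1]]'; python3 ball.py
```

```text
clock: 21.85
tcp_pos: [0.5356, -0.0704, 0.1209]
ee_rot: [3.141, -0.005, 3.09]
contact_force: [-10.7, 1.1, 7.2]
grip_width: 0.001
gripper_force: 5.4
clock: 22.1
tcp_pos: [0.5361, -0.0705, 0.1203]
ee_rot: [3.141, -0.011, 3.09]
contact_force: [-24.0, 2.0, 13.8]
grip_width: 0.002
gripper_force: 11.7
22.1 force [-24.    2.   13.8] tcp local x 0.015341676448296144
side 112 centre [ 38.8 -65.1 107.7] med [ 38.3 -59.4 113.1] lean 0.5014858837309231
```

The lever is at its stop: 24 N of resistance and lean 0.50 from upright. I'll back off, rise clear and do the final checks.

```bash
python3 -m jog '[[[0.1,0,0],[0,0,0],-1],[[0.25,0,0],[0,0,0],-1],[[0.3,0,-0.3],[0,0,0],-1],[[0.4,0,-0.7],[0,0,0],-1],[[0.4,0,-0.9],[0,0,0],-1],[[0.4,0,-0.9],[0,0,0],-1]]'
python3 ball.py; python3 look.py
python3 - <<'E'
from h import *
save("t9.png",manip.capture("top")["color"])
E
```

```text
clock: 22.95
tcp_pos: [0.4818, -0.0676, 0.2591]
ee_rot: [3.141, 0.005, 3.09]
contact_force: [-1.1, 0.6, -0.9]
grip_width: -0.001
gripper_force: 0.0
22.95 force [-1.1  0.6 -0.9] tcp local x -0.03901247141592824
top 191 centre [ 38.5 -68.9 110.6] med [ 38.8 -68.5 117.3] lean 0.48235735900105076
side 124 centre [ 37.9 -65.7 107.8] med [ 37.1 -59.7 113.4] lean 0.491979705779468
ticks y 219.93411434370256 25
carriage y 382.4036132750307 1132
nut y 218.81969714592634 91
[  54.739092   -194.4512735   118.81330704] 23.27734782597964
[  23.49623859 -273.21204506  118.63641437] 293.05283968799057
23.1 [ 0.48023628 -0.06746962  0.25535559] [ 3.14155566e+00 -1.22378449e-03  3.09009333e+00] [-0.069996    0.0206148   0.11723869  1.82579853 -0.00254862  1.29654527
  1.5672082 ]
```

View pics/t9.png

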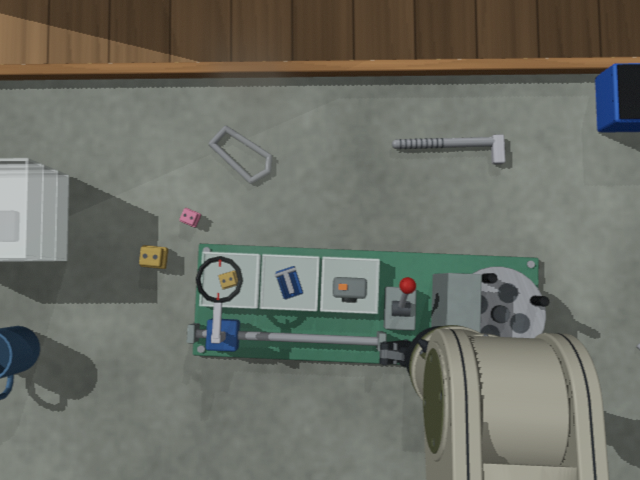

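The loupe ring (219,280) is over the nut at station y 219.9, and the nut reads 219–220. The ball (407,286) leans fully away, the other gear is undisturbed, and the arm is clear.

```bash
python3 -c "
from workcell import manip;print(manip.sign_off())"
```

```text
the job is handed in; nothing more can be done
None
```

Job handed in: I turned the handwheel until the loupe was centred over the gold nut in the left tray, to about 1 mm by camera, then pushed the lock lever to its far stop; the robot is clear of everything, at about 23 s of the 72 s allowed.

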